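# Lock away the underweight pack

## Task

A short, underweight cheese pack is lying loose on the packing table: set it down (do not drop it in) on the floor of whichever bay of the hold box already contains a short pack like it. Then slide the box's cover fully over that bay, push the cover's barrel bolt all the way across through the keeper, and turn the bolt's handle all the way down into its notch. Leave the long pack where it is in its open bay, and do not disturb the label roll, spray bottle or label gun.

Things in the scene. Friction and masses are not known exactly. Their poses are not given: they have to be found in the camera images.
- box: white two-bay hold box fixed to the table, 196 (x) x 364 (y) x 50 mm high, a steel keeper strip standing along its far edge. Origin: centre of its underside, on the table. x points away from the robot across the short side, y along the long side (left), z up. A solid deck 130 mm wide and 50 mm high lies between the bays. Its place and yaw (up to 0.25 rad) vary.
- keeper_left (a point): centre of the left keeper gap, 20 mm wide (y), in the upright steel strip on the box's far edge (strip 6 mm thick, x = 98 to 104 mm in the box frame, top 90 mm above the table). At y = +120 mm in the box frame, 72 mm above the table. The bolt rod passes through it when the cover is over the left bay; elsewhere the strip stops the rod.
- keeper_right (a point): the same gap for the right bay, at y = -120 mm in the box frame.
- bay_left (a point): centre of the floor of the left bay, at y = +120 mm in the box frame, 4 mm above the table. Open-topped, 168 (x) by 110 mm (y) inside, walls 46 mm high above the floor. Axes as the box.
- bay_right (a point): the same for the right bay, at y = -120 mm in the box frame.
- cover (a joint): position (m) of the aluminium cover plate, 184 (x) x 118 (y) x 5 mm, its upper face 56 mm above the table, sliding along the box's y on the top of the box: 0 = parked over the middle deck, +0.120 = fully over the left bay (end stop), -0.120 = fully over the right bay (end stop). It starts within 10 mm of the middle. Friction about 3 N.
- cover_grip (a point): middle of the upright steel grip rib on the near (-x) part of the cover, 72 mm nearer the robot than the cover's centre: 30 long (x) x 12 thick (y) x 36 mm high, standing on the cover; the point lies 21 mm above the cover's upper face, 77 mm above the table. Axes as the box.
- bolt (a joint): travel (m) of the bolt, a steel rod of 12 mm diameter lying along the box's x on the middle of the cover, its axis 72 mm above the table: 0 = drawn back towards the robot, 0.040 = fully across, its end through the keeper gap. It starts at 0 to 8 mm. It can go across only when the cover is fully over a bay. Friction about 2 N.
- handle (a joint): angle (rad) of the bolt's handle about the rod: 0 = standing straight up, growing as it turns down to the left (box +y), 1.5 = all the way down, nearly level, in the notch. Starts at -0.1 to 0.15. A fence beside the rod stops it at about 0.4 rad unless the bolt is fully across (0.035 to 0.040), at the notch. Stiff (about 1 N at the knob); stays where left.
- notch (a point): centre of the notch, an 18 mm wide (x) gap in the steel fence that stands on the cover 9 to 13 mm to the left (+y) of the rod's axis, top 88 mm above the table; the handle's 8 mm stem turns down into it. The point lies 35 mm beyond (+x) and 11 mm left of the cover's centre, 72 mm above the table. Axes as the box.
- knob (a point): centre of the black ball knob, 20 mm diameter, at the end of the handle's 8 mm stem, 45 mm from the rod's axis; 117 mm above the table with the handle up, about 75 mm with it down, when it clears the cover by 9 mm. It moves with cover, bolt and handle; at bolt 0 it lies 5 mm nearer the robot than the cover's centre.
- short_loose_centre (a point): centre of the loose short pack on the table, a paper-wrapped block with a black band, 46 (its x) x 38 (its y) x 34 mm high, about 120 g; lying flat, to the left or to the right of the box, its yaw up to 0.6 rad either way.
- short_held_centre (a point): centre of the short pack already lying in a bay (left or right varies), in the near (-x) half of the bay, at least 9 mm clear of the bay's middle line; same size as the loose one.
- full_held_centre (a point): centre of the long, full-weight pack lying in the other bay, 76 (x) x 38 (y) x 34 mm high, otherwise alike.
- roll_centre (a point): centre of the label roll standing on the table, an upright paper ring 90 mm in diameter, 60 mm high; it stands on the side of the box opposite the loose pack. Leave alone.
- spray_centre (a point): point on the axis of the white spray bottle, 80 mm above the table; bottle 74 mm in diameter, 195 mm tall. Leave alone.
- labeller_centre (a point): middle of the black label gun, about 175 long (its x) x 45 wide x 115 mm high, point 45 mm above the table. Leave alone.
There are look-alikes about, which are no part of the job. What is shaped like the part that bears short_loose_centre but brown or red is not meant.

How it is judged (in metres and radians):
On the way, in this order (a step that is already met when the one before it is completed fails the run):
1. the loose short pack is on the floor of the bay that holds the other short pack (((y of short_held_centre in the frame of box between 0.065 and 0.175 m and x of short_held_centre in the frame of box between -0.084 and 0.084 m and z of each of short_held_centre, short_loose_centre in the frame of box below 0.03 m and y of short_loose_centre in the frame of box between 0.065 and 0.175 m and x of short_loose_centre in the frame of box between -0.084 and 0.084 m) or (y of short_held_centre in the frame of box between -0.175 and -0.065 m and x of short_held_centre in the frame of box between -0.084 and 0.084 m and z of each of short_held_centre, short_loose_centre in the frame of box below 0.03 m and y of short_loose_centre in the frame of box between -0.175 and -0.065 m and x of short_loose_centre in the frame of box between -0.084 and 0.084 m))), for 0.2 s.
2. the cover is fully over that bay (((y of short_held_centre in the frame of box between 0.065 and 0.175 m and x of short_held_centre in the frame of box between -0.084 and 0.084 m and z of each of short_held_centre, short_loose_centre in the frame of box below 0.03 m and y of short_loose_centre in the frame of box between 0.065 and 0.175 m and x of short_loose_centre in the frame of box between -0.084 and 0.084 m and value of joint cover above 0.112 m) or (y of short_held_centre in the frame of box between -0.175 and -0.065 m and x of short_held_centre in the frame of box between -0.084 and 0.084 m and z of each of short_held_centre, short_loose_centre in the frame of box below 0.03 m and y of short_loose_centre in the frame of box between -0.175 and -0.065 m and x of short_loose_centre in the frame of box between -0.084 and 0.084 m and value of joint cover below -0.112 m))), for 0.1 s.
3. the bolt is across, through the keeper (((y of short_held_centre in the frame of box between 0.065 and 0.175 m and x of short_held_centre in the frame of box between -0.084 and 0.084 m and z of each of short_held_centre, short_loose_centre in the frame of box below 0.03 m and y of short_loose_centre in the frame of box between 0.065 and 0.175 m and x of short_loose_centre in the frame of box between -0.084 and 0.084 m and value of joint cover above 0.112 m) or (y of short_held_centre in the frame of box between -0.175 and -0.065 m and x of short_held_centre in the frame of box between -0.084 and 0.084 m and z of each of short_held_centre, short_loose_centre in the frame of box below 0.03 m and y of short_loose_centre in the frame of box between -0.175 and -0.065 m and x of short_loose_centre in the frame of box between -0.084 and 0.084 m and value of joint cover below -0.112 m)) and value of joint bolt above 0.032 m), for 0.1 s.
4. the handle is down in the notch (all of step 3 and value of joint handle above 1.3 rad), for 0.1 s.
At the end, for the whole second after the job is handed in: Both short packs rest on the floor of one bay (centres under 30 mm above the table); the cover is over that bay within 8 mm of its stop, the bolt across by more than 32 of 40 mm, its handle down by more than 1.3 of 1.5 rad; the long pack rests on the floor of the other bay (((y of short_held_centre in the frame of box between 0.065 and 0.175 m and x of short_held_centre in the frame of box between -0.084 and 0.084 m and z of each of short_held_centre, short_loose_centre, full_held_centre in the frame of box below 0.03 m and y of short_loose_centre in the frame of box between 0.065 and 0.175 m and x of short_loose_centre in the frame of box between -0.084 and 0.084 m and value of joint cover above 0.112 m and value of joint bolt above 0.032 m and value of joint handle above 1.3 rad and y of full_held_centre in the frame of box between -0.175 and -0.065 m and x of full_held_centre in the frame of box between -0.084 and 0.084 m) or (y of short_held_centre in the frame of box between -0.175 and -0.065 m and x of short_held_centre in the frame of box between -0.084 and 0.084 m and z of each of short_held_centre, short_loose_centre, full_held_centre in the frame of box below 0.03 m and y of short_loose_centre in the frame of box between -0.175 and -0.065 m and x of short_loose_centre in the frame of box between -0.084 and 0.084 m and value of joint cover below -0.112 m and value of joint bolt above 0.032 m and value of joint handle above 1.3 rad and y of full_held_centre in the frame of box between 0.065 and 0.175 m and x of full_held_centre in the frame of box between -0.084 and 0.084 m)) and linear speed of each of short_loose, short_held, full_held below 0.02 m/s); the robot touches nothing.
It fails at once if the label roll is pushed more than 30 mm or knocked over (distance of roll_centre from where it was at the start of the episode above 0.03 m or angle between roll_centre's own z axis and vertical above 0.5 rad).
It fails at once if the spray bottle is pushed more than 30 mm or knocked over (distance of spray_centre from where it was at the start of the episode above 0.03 m or angle between spray_centre's own z axis and vertical above 0.5 rad).
It fails at once if the label gun is pushed more than 30 mm or knocked over (distance of labeller_centre from where it was at the start of the episode above 0.03 m or angle between labeller_centre's own z axis and vertical above 0.5 rad).
It fails at once if the long pack is pushed more than 30 mm or knocked over (distance of full_held_centre from where it was at the start of the episode above 0.03 m or angle between full_held_centre's own z axis and vertical above 0.5 rad).
It fails at once if the loose short pack is dropped from more than about 45 mm above the bay floor (((y of short_loose_centre in the frame of box between 0.065 and 0.175 m and x of short_loose_centre in the frame of box between -0.084 and 0.084 m and z of short_loose_centre in the frame of box below 0.5 m) or (y of short_loose_centre in the frame of box between -0.175 and -0.065 m and x of short_loose_centre in the frame of box between -0.084 and 0.084 m and z of short_loose_centre in the frame of box below 0.5 m)) and z of short_loose_centre in the frame of box above 0.068 m and contact force between each of the fingers, box, cover, short_held and short_loose below 0.05 N).
It also fails if it takes over 67 s, if anything falls off the work surface, if the arm or the gripper's body presses on something with over 40 N, if the wrist force passes 120 N, or if a joint passes its speed limit or range.

## Robot

A 6-joint arm with a two-finger parallel gripper is mounted at the origin on the work surface. World frame = base frame: x ahead of the robot, y to its left, z up, the work surface at z = 0. Lengths are in mm, angles in rad, forces in N, time in s.
With the tool pointing down it reaches from about 275 to 825 mm from the base axis. Payload 4.9 kg.
Tool frame: the origin (TCP) lies midway between the tips of the shut fingers; the grasp point (between the pads) lies 19 mm behind it (env.grip_point_offset is the distance from the TCP to the grasp point, in mm); z points along the fingers, y is the line along which they close (so a half turn about z gives the same grasp; the last joint's range is limited). The gripper opens to 85 mm and grips with 20 to 120 N. Pads are 22 mm wide; open, the fingers measure 114 mm over their backs; the gripper's body (76 mm by 85 mm) begins 54 mm behind the grasp point. The pads swing forward as they close: fully open they stand 13 mm farther back than shut.
Start: joints at [-1.239, 0.326, -0.193, 1.052, 0, 1.437], TCP at [247.04, -491.416, 231.281] pointing down, gripper open.
Joint ranges: [-2.65, 2.65], [-0.97, 1.79], [-1.3, 1.35], [-1.93, 2.1], [-1.47, 1.37], [-3.14, 3.14]. Speed limits (rad/s): [2.57, 2.57, 3.14, 3.14, 3.14, 3.14].

## Interface

Orientations are given as a rotation vector (axis times angle).
In Python, from rig import env, monitor, cams gives the robot as it stands. Calls block until the motion is done:
- env.movep(position, orientation): joint-space move of the TCP to a pose.
- env.move_linear(position, attitude=None, vel=150, contact_N=None): straight line of the TCP; attitude=None keeps the orientation; vel is the mean speed in mm/s. With contact_N (N) it stops when the force on the tool has changed by that much, and returns True; else False.
- env.move_joints(angles): joint-space move.
- env.move_gripper(opening): finger opening in mm; the grip force is fixed at half the most; returns when the fingers have stopped.
- env.hold(seconds).
- env.inverse_kinematics(position, orientation): joint angles nearest the present ones, or None.
- monitor.read_state(): the state.
- cams.capture(name): name is "scene" or "top" or "wrist"; returns a dict with "frame" (400x640x3 uint8, blue, green, red), "fx", "fy", "cx", "cy" (pixels), "T" (4x4, takes a point from camera to world coordinates). Camera axes: x right, y down, z forward; pixel columns grow to the right and rows downward; lengths in mm; the calibration is good to about 2 mm. A picture is of the moment at which its call begins. There is no depth.
A pose or a line that the arm cannot do raises env.IKError and nothing moves.
- env.job_done(): hands the job in; it is judged then, once.
The state is a dict: "clock": time; "q": joint angles; "joint_vel": joint speeds; "effort": joint torques, N m; "position": TCP position; "tool_rot": TCP orientation; "contact_force": force on the tool from outside, world axes, zero at the start; "wrist_torque": the same for the moment, N m; "grip_width": finger opening in mm; "grip_force": force on a finger pad.
Only numpy, scipy, OpenCV 4.12 (cv2) and the standard library are available. Lean on these libraries where they do the work, as an engineer would, in place of code of your own. Each camera call takes 0.05 s, during which the arm holds its last target. There are 200 camera calls.

## Working session

There is one attempt and no reset: what is moved stays moved. The work goes in short steps, each a Python script; the robot and the scene stay as the last script left them, time stands still between calls to the robot, and variables do not carry over. Pictures are saved under pics/ and viewed, at most 10 in all, crops included, and the job is handed in when it is done.

```bash
ls; mkdir -p pics; python3 - <<'E'
from rig import env, monitor, cams
import cv2,numpy as np
for n in("scene","top"):
    c=cams.capture(n);cv2.imwrite(f"pics/{n}0.png",c["frame"]);print(n,c["fx"],c["fy"],c["cx"],c["cy"],np.round(c["T"],3).tolist())
s=monitor.read_state();print(s["clock"],s["position"],s["tool_rot"])
E
```

```text
pics
scene 405.43399636412096 405.43399636412096 316.846555632965 191.4926377591238 [[-0.297, 0.813, -0.5, 1041.442], [0.955, 0.246, -0.167, 143.587], [-0.013, -0.527, -0.85, 932.738], [0.0, 0.0, 0.0, 1.0]]
top 484.9985478361667 484.9985478361667 322.17184979065536 185.51889572195958 [[0.002, -0.991, 0.133, 333.309], [-1.0, -0.001, 0.011, -10.979], [-0.011, -0.133, -0.991, 1631.295], [0.0, 0.0, 0.0, 1.0]]
0.1 [ 246.86936851 -490.90827869  230.59643189] [-3.05529417e+00 -7.24732404e-01  2.23142652e-04]
```

View pics/scene0.png

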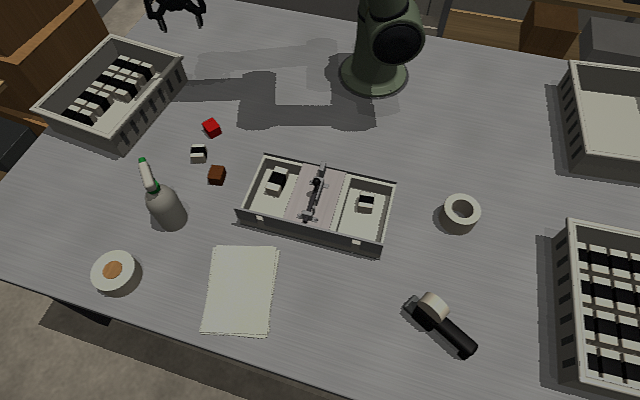

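View pics/top0.png

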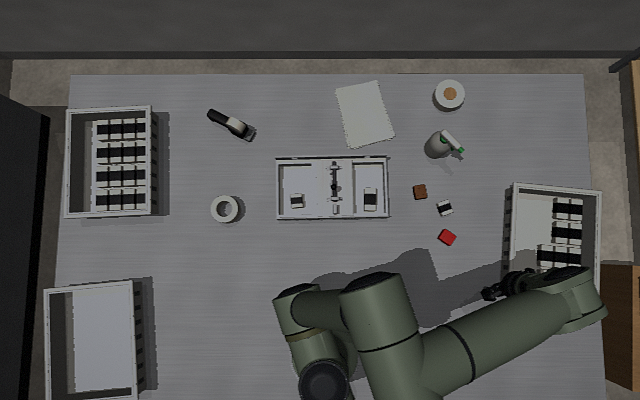

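The box's left bay, at top (297,201), holds the short pack. The right bay, at (370,199), holds the long one. The loose candidates in the top view are white with a black band (444,208), brown (420,191) and red (447,237). The banded white one fits the description. I'll confirm it with a crop and take a close wrist view.

```bash
cat > h.py <<'E'
from rig import env, monitor, cams
import cv2,numpy as np
from scipy.spatial.transform import Rotation as R
def ray(c,u,v,z):
    T=np.array(c["T"]);d=T[:3,:3]@np.array([(u-c["cx"])/c["fx"],(v-c["cy"])/c["fy"],1]);return T[:3,3]+d*(z-T[2,3])/d[2]
def proj(c,p):
    T=np.array(c["T"]);q=T[:3,:3].T@(np.array(p)-T[:3,3]);return np.array([c["fx"]*q[0]/q[2]+c["cx"],c["fy"]*q[1]/q[2]+c["cy"]])
def down(a): # tool down, finger closing axis (y) at world angle a
    return (R.from_euler('z',a-np.pi/2)*R.from_rotvec([0,np.pi,0])).as_rotvec()
def snap(n,f):
    c=cams.capture(n);cv2.imwrite(f"pics/{f}.png",c["frame"]);
    np.save(f"pics/{f}.npy",{k:c[k] for k in("fx","fy","cx","cy","T")},allow_pickle=True);return c
def load(f): return np.load(f"pics/{f}.npy",allow_pickle=True).item()
def st():
    s=monitor.read_state();print("t%.2f"%s["clock"],np.round(s["position"],1),"q",np.round(s["q"],2),"F",np.round(s["contact_force"],1),"grip",round(s["grip_width"],1),round(s["grip_force"],1))
E
python3 - <<'E'
from h import *
c=snap("top","t1")
for n,u,v,z in[("c1",276,157,90),("c2",388,156,90),("c3",389,217,50),("c4",276,219,50),("loose",444,208,34),("held",297,201,38),("long",370,199,38),("brown",420,191,34),("red",447,237,34),("roll",224,209,60),("spray",437,146,80)]: print(n,ray(c,u,v,z).round(0))
cv2.imwrite("pics/crop1.png",cv2.resize(c["frame"][150:250,270:465],None,fx=4,fy=4,interpolation=cv2.INTER_CUBIC))
s=monitor.read_state()
w=cams.capture("wrist");M=R.from_rotvec(s["tool_rot"]).as_matrix();print((M.T@(np.array(w["T"])[:3,3]-s["position"])).round(1),(M.T@np.array(w["T"])[:3,:3]).round(3).tolist(),w["fx"],w["cx"],w["cy"])
E
```

```text
c1 [634. 155.  90.]
c2 [ 637. -207.   90.]
c3 [ 443. -212.   50.]
c4 [436. 157.  50.]
loose [ 474. -395.   34.]
held [496.  89.  38.]
long [ 503. -152.   38.]
brown [ 530. -318.   34.]
red [ 379. -402.   34.]
roll [467. 325.  60.]
spray [ 672. -368.   80.]
[ 7.950e+01  1.000e-01 -1.419e+02] [[-0.001, -0.952, -0.306], [1.0, -0.001, -0.0], [0.0, -0.306, 0.952]] 323.659838505386 323.6930535174771 203.07119130970472
```

View pics/crop1.png

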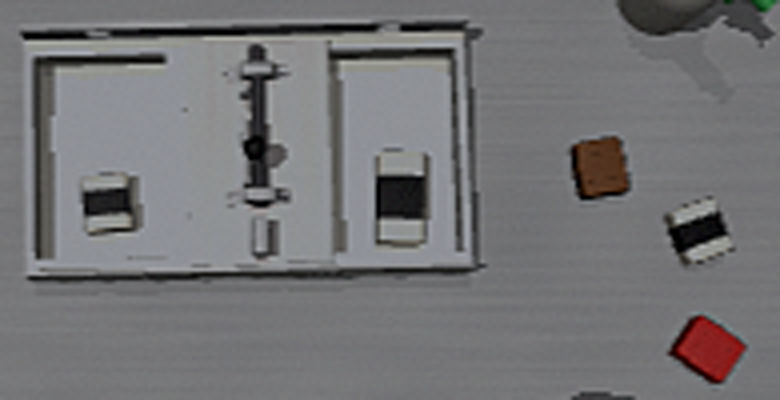

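The crop confirms it. At crop (700,231) is the loose white pack with the black band; the brown (600,167) and red (708,348) blocks are decoys. The left bay holds the short pack at crop (108,204), and the box yaw is small. Next is a closer wrist look at both the pack and the box.

```bash
python3 - <<'E'
from h import *
env.movep([490,-190,250],down(np.pi/2))
c=snap("wrist","w1");st()
cv2.imwrite("pics/w1b.png",cv2.resize(c["frame"],(800,500)))
for p in([474,-395,34],[540,-27,50]): print(proj(c,p).round(0))
E
```

```text
t1.95 [ 489.8 -190.6  249.9] q [-0.51  0.27 -0.22  1.08 -0.   -0.51] F [0.6 0.5 0. ] grip 85.4 0.0
[139. 158.]
[469. 218.]
```

View pics/w1b.png

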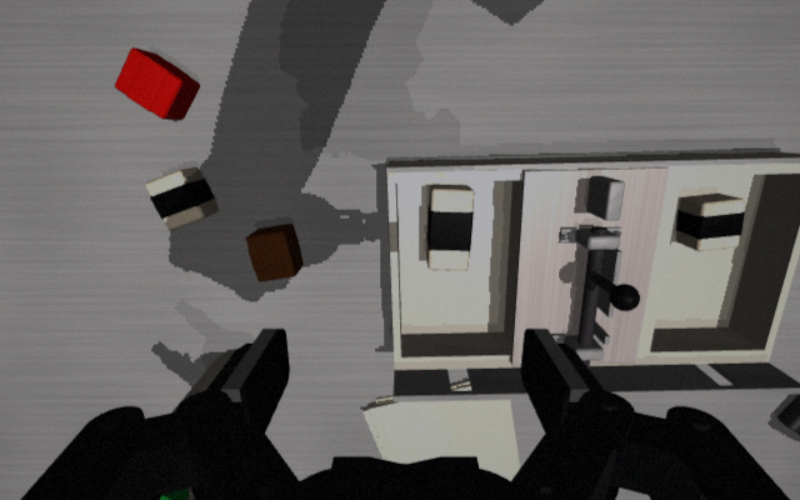

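The view shows the loose pack at (181,197), brown at (274,252), red at (157,84), the box on the right with its cover rib at (606,198) and the knob at (626,297). The held short pack is at (710,222) and the long pack at (450,228). I'll look closer at the loose pack.

```bash
python3 - <<'E'
from h import *
env.movep([490,-395,150],down(np.pi/2))
c=snap("wrist","w2");st()
u,v=proj(c,[474,-395,34]).astype(int);print(u,v)
cv2.imwrite("pics/w2b.png",cv2.resize(c["frame"][v-75:v+75,u-100:u+100],None,fx=4,fy=4))
E
```

```text
t2.91 [ 490.6 -393.9  151.1] q [-0.79  0.53 -0.09  0.95  0.   -0.8 ] F [-0.3  1.1  0.3] grip 85.7 0.0
322 177
```

View pics/w2b.png

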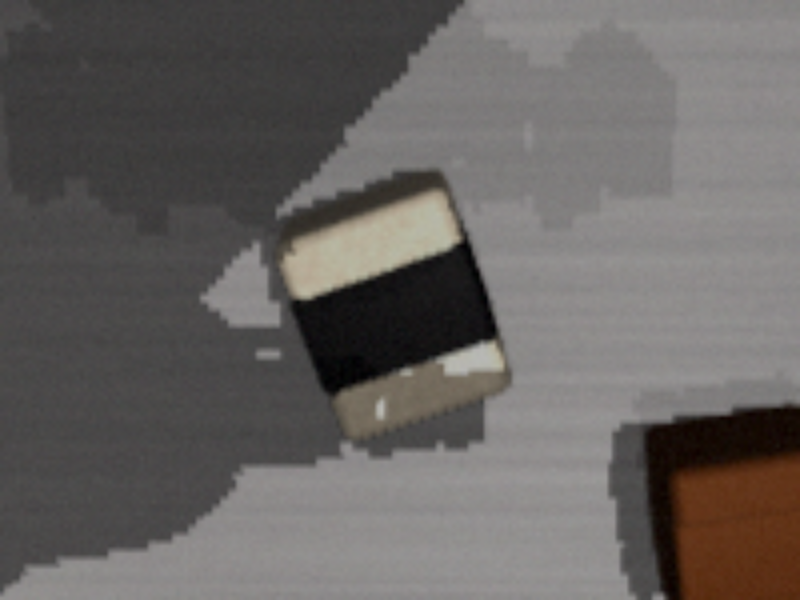

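The top face corners are at crop (282,252), (445,190), (510,383) and (350,440). I'll check the size against 46 x 38 and then grasp.

```bash
python3 - <<'E'
from h import *
c=load("w2")
P=np.array([ray(c,x/4+222,y/4+102,34) for x,y in[(282,252),(445,190),(510,383),(350,440)]])
L=((P[2]-P[1])+(P[3]-P[0]))/2;W=((P[1]-P[0])+(P[2]-P[3]))/2
m=P.mean(0);yaw=np.arctan2(L[1],L[0]);print(m,np.linalg.norm(L),np.linalg.norm(W),yaw,np.arctan2(W[1],W[0])-np.pi/2)
assert abs(np.linalg.norm(L)-46)<6 and abs(np.linalg.norm(W)-38)<6
o=down(np.pi/2+yaw)
env.move_gripper(66)
env.movep([m[0],m[1],90],o)
env.move_linear([m[0],m[1],6],vel=80,contact_N=8);st()
env.move_gripper(0);st()
env.move_linear([m[0],m[1],140],vel=120);st()
# look at the box
env.movep([470,-20,260],down(np.pi/2))
c=snap("wrist","w3");st()
cv2.imwrite("pics/w3b.png",cv2.resize(c["frame"],(800,500)))
E
```

```text
[ 477.38980676 -395.82057592   34.        ] 42.44303854036128 35.473803061862924 0.324932336901371 0.3611785232349458
t4.87 [ 477.8 -396.2    6.6] q [-0.81  0.67 -0.25  0.64  0.   -1.14] F [ 0.2 -0.  -0.4] grip 66.0 0.0
t5.23 [ 477.9 -396.3    6.8] q [-0.81  0.67 -0.25  0.64  0.   -1.14] F [-0.7 -0.   4.8] grip 36.8 61.6
t6.50 [ 476.9 -395.3  139. ] q [-0.81  0.52 -0.13  0.92 -0.   -1.14] F [-0.4 -0.3 -1.5] grip 37.1 60.8
t8.02 [470.3 -20.8 259.6] q [-0.2   0.16 -0.34  1.07 -0.   -0.2 ] F [-0.2 -0.6 -2.1] grip 37.3 60.8
```

View pics/w3b.png

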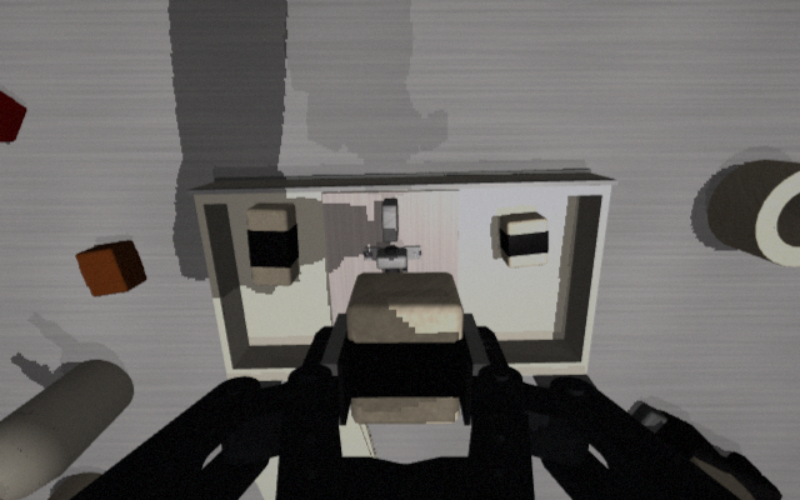

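The pack is held squarely (37 mm). The box's top near corners are at (194,190) and (614,181), the far ones at about (228,375) and (588,373). The rib is at (390,215) and the held short pack at (525,238). Fitting the box pose next.

```bash
python3 - <<'E'
from h import *
from scipy.optimize import least_squares
c=load("w3")
obs=[((-98,-182,50),(194,190)),((-98,182,50),(614,181)),((98,-182,50),(228,375)),((98,182,50),(588,373))]
def pt(p,b): x,y,a=p; return np.array([x+b[0]*np.cos(a)-b[1]*np.sin(a),y+b[0]*np.sin(a)+b[1]*np.cos(a),b[2]])
r=least_squares(lambda p:np.concatenate([proj(c,pt(p,b))-np.array(u)/1.25 for b,u in obs]),[540,-25,0])
print(r.x,r.fun.round(1));np.save("box.npy",r.x)
x,y,a=r.x
def inv(w): d=np.array(w[:2])-[x,y]; return np.array([d@[np.cos(a),np.sin(a)],d@[-np.sin(a),np.cos(a)]]).round(1)
for n,u,v,z in[("cov right edge",323,255,56),("cov left edge",459,255,56),("rib top near",391,199,92),("held topL",501,216,38),("held topR",546,213,38),("held far",548,252,38),("held far",506,254,38),("long",273,236,38)]: print(n,inv(ray(c,u/1.25,v/1.25,z)))
E
cat >> h.py <<'E'
import os
if os.path.exists("box.npy"):
    BX,BY,BA=np.load("box.npy")
def B(x,y,z): return np.array([BX+x*np.cos(BA)-y*np.sin(BA),BY+x*np.sin(BA)+y*np.cos(BA),z])
E
```

```text
[ 5.39488265e+02 -1.94481394e+01  1.59648854e-02] [-0.2 -2.7  0.7 -1.4 -0.   4.2 -0.5  1.5]
cov right edge [-35.8 -73.6]
cov left edge [-33.7  48.5]
rib top near [-91.7  -9.8]
held topL [-64.7  88.5]
held topR [-66.8 129.5]
held far [-29.3 134.8]
held far [-28.   95.3]
long [ -49.4 -122.6]
```

The cover's apparent centre suggests the true box y is about 3 mm lower, which also matches the top view, so I'll use y = -22. Placing the pack in the far half of the left bay.

```bash
python3 - <<'E'
from h import *
np.save("box.npy",[539,-22,0.017]);
import h; h.BX,h.BY,h.BA=539,-22,0.017
o=down(np.pi/2+.017)
env.movep(B(38,120,130),o)
print(env.move_linear(B(38,120,60),vel=120,contact_N=6))
print(env.move_linear(B(38,120,8),vel=50,contact_N=5));st()
env.move_gripper(54);st()
env.move_linear(B(38,120,150),vel=150)
env.movep(B(-100,0,230),o)
env.move_gripper(0)
c=snap("wrist","w4");st()
cv2.imwrite("pics/w4b.png",cv2.resize(c["frame"],(800,500)))
E
```

```text
False
True
t10.49 [574.3  98.6  10.8] q [ 0.04  0.62 -0.36  0.6  -0.    0.03] F [-1.1  0.3  4.1] grip 37.0 61.5
t10.80 [573.1  98.5   9.8] q [ 0.04  0.62 -0.36  0.6   0.    0.03] F [-0.3 -0.  -0.4] grip 53.7 0.0
t13.31 [439.1 -23.6 229.9] q [-0.22  0.12 -0.46  0.99  0.   -0.24] F [1.  0.7 0.5] grip -0.2 0.0
```

View pics/w4b.png

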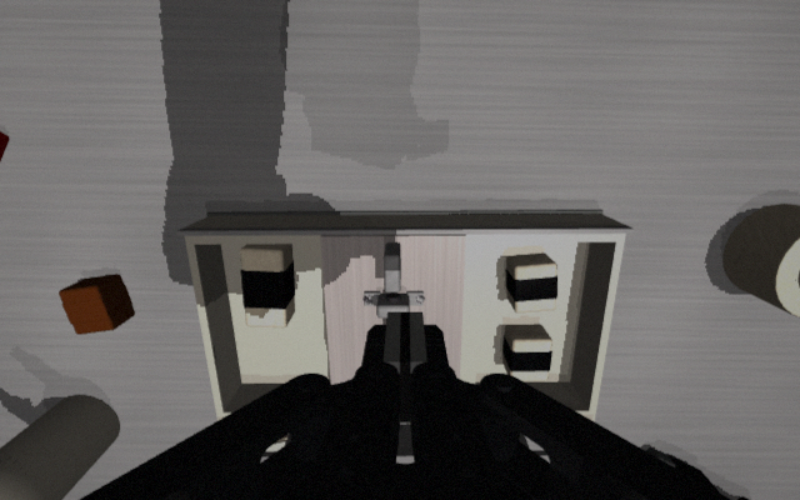

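Both short packs now lie in the left bay, at (530,282) and (527,347), and the long pack is untouched. The rib's top near edge is at (393,243) and the box near corners at (182,230) and (632,230). Refining the pose and sliding the cover.

```bash
python3 - <<'E'
from h import *
c=load("w4")
a=ray(c,182/1.25,230/1.25,50);b=ray(c,632/1.25,230/1.25,50);print(a,b,np.linalg.norm(b-a), (a+b)/2+[98,0,0])
r=ray(c,393/1.25,243/1.25,92);d=r[:2]-[BX,BY];ry=d@[-np.sin(BA),np.cos(BA)];print("rib",d@[np.cos(BA),np.sin(BA)],ry)
assert -14<ry<14
o=down(np.pi/2+BA)
env.movep(B(-78,ry-45,110),o)
print(env.move_linear(B(-78,ry-45,66),vel=120,contact_N=6));st()
print(env.move_linear(B(-78,95,66),vel=90,contact_N=40));st()
print(env.move_linear(B(-78,125,66),vel=40,contact_N=14));st()
E
```

```text
[ 447.55376923 -205.57355161   50.        ] [441.44254237 163.36758834  50.        ] 368.9917503673476 [542.4981558  -21.10298163  50.        ]
rib -95.67369801907032 -7.870568953744224
False
t14.42 [462.7 -76.1  67.2] q [-0.32  0.37 -0.62  0.58  0.   -0.34] F [ 0.9 -0.5  0.5] grip -0.4 0.0
False
t16.21 [459.6  71.9  65.9] q [-0.    0.36 -0.63  0.58  0.   -0.02] F [-0.7  0.2 -0.8] grip -0.0 0.1
True
t16.59 [459.5  76.8  65.9] q [ 0.01  0.37 -0.63  0.58 -0.01 -0.  ] F [ 0.4 -3.   3. ] grip 0.2 1.6
```

```bash
python3 - <<'E'
from h import *
o=down(np.pi/2+BA)
env.move_linear(B(-78,90,66),vel=120)
env.move_linear(B(-110,60,190),vel=200)
c=snap("wrist","w5");st()
cv2.imwrite("pics/w5b.png",cv2.resize(c["frame"][120:400,260:640],None,fx=2,fy=2,interpolation=cv2.INTER_CUBIC))
for p in[(-5,120,117),(0,0,56),(104,120,90),(-72,120,92)]: print(p,((proj(c,B(*p))-[260,120])*2).round(0))
E
```

```text
t17.70 [427.4  36.4 188.9] q [-0.08  0.14 -0.55  0.88 -0.01 -0.1 ] F [0.1 0.8 0.3] grip 0.4 0.0
(-5, 120, 117) [278. 437.]
(0, 0, 56) [  8. 358.]
(104, 120, 90) [251. 582.]
(-72, 120, 92) [276. 258.]
```

View pics/w5b.png

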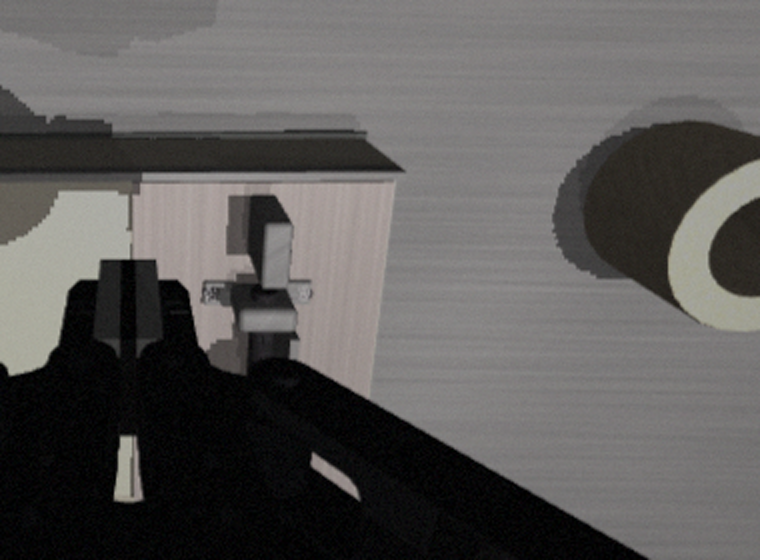

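The cover fully covers the left bay: its rib top is at (277,257) against a predicted (276,258), so the pose is good to about 1 mm. Pushing the bolt across via the knob.

```bash
python3 - <<'E'
from h import *
o=down(np.pi/2+BA)
env.movep(B(-52,122,150),o)
print(env.move_linear(B(-52,122,98),vel=120,contact_N=6));st()
print(env.move_linear(B(5,122,98),vel=60,contact_N=25));st()
print(env.move_linear(B(30,122,98),vel=30,contact_N=14));st()
s=monitor.read_state();p=np.array(s["position"])[:2]-[BX,BY];print(p@[np.cos(BA),np.sin(BA)],p@[-np.sin(BA),np.cos(BA)])
E
```

```text
False
t18.74 [485.   98.7  98.5] q [ 0.05  0.36 -0.52  0.69 -0.    0.04] F [ 0.7  0.2 -0.9] grip -0.1 0.0
False
t19.84 [542.1  99.9  98. ] q [ 0.05  0.45 -0.37  0.74 -0.    0.03] F [ 0.2 -0.3 -0.2] grip 0.1 0.0
True
t20.34 [549.9 100.3  97. ] q [ 0.05  0.47 -0.34  0.76  0.    0.03] F [-1.4  0.1  1.5] grip 0.0 0.6
13.018632418654619 122.11748627570792
```

The bolt stopped at x = 13 in the box frame, against an expected 14, so it is fully across. Now turning the handle.

```bash
python3 - <<'E'
from h import *
env.move_linear(B(0,122,98),vel=100)
env.move_linear(B(0,122,145),vel=200)
env.move_linear(B(35,78,145),vel=200)
print(env.move_linear(B(35,78,101),vel=120,contact_N=6));st()
print(env.move_linear(B(35,134,101),vel=60,contact_N=20));st()
env.move_linear(B(35,128,130),vel=150)
env.move_linear(B(35,163,130),vel=150)
print(env.move_linear(B(35,163,82),vel=40,contact_N=15));st()
env.move_linear(B(35,163,150),vel=200)
env.movep(B(-130,120,200),down(np.pi/2+BA))
c=snap("wrist","w6");st()
u,v=proj(c,B(35,165,75)).astype(int);print(u,v)
x0=max(0,min(440,u-100));y0=max(0,min(250,v-75));print(x0,y0,[((proj(c,B(*p))-[x0,y0])*4).round(0) for p in((35,165,75),(35,120,117))])
a=cv2.resize(c["frame"][y0:y0+150,x0:x0+200],(800,600))[:,:,:]
t=snap("top","t6");u,v=proj(t,B(0,120,56)).astype(int)
b=cv2.resize(t["frame"][v-50:v+50,u-65:u+65],(390,300))
cv2.imwrite("pics/w6b.png",np.hstack([cv2.resize(a,(400,300)),b]))
E
```

```text
False
t21.95 [572.2  57.  100.9] q [-0.03  0.49 -0.29  0.79 -0.   -0.05] F [ 0.6 -0.3  0.2] grip -0.2 0.0
False
t23.03 [571.8 112.6 101. ] q [ 0.07  0.51 -0.27  0.8   0.    0.05] F [-0.7  0.2 -0.8] grip 0.6 0.0
True
t24.55 [571.1 146.   99.3] q [ 0.12  0.52 -0.26  0.8   0.01  0.1 ] F [0.  3.  1.8] grip -0.1 1.5
t25.74 [408.6  95.9 199.8] q [ 0.05  0.11 -0.56  0.9   0.    0.04] F [0.2 0.  0.6] grip 0.1 0.0
367 348
267 250 [array([403., 395.]), array([226., 534.])]
```

View pics/w6b.png

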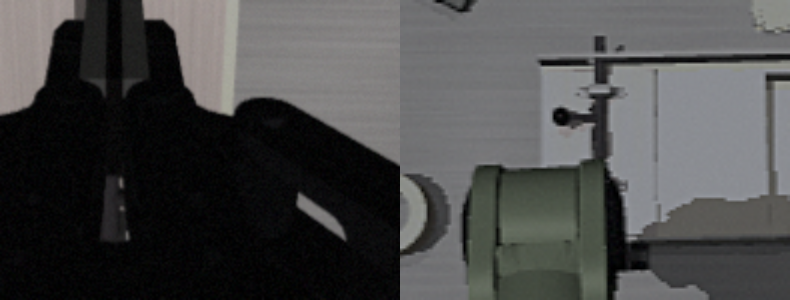

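The rod passes through the keeper (right panel, 600,40) and the knob (563,117) is about 1.1 rad down. The contact trip was early, so I'll press it further down.

```bash
python3 - <<'E'
from h import *
o=down(np.pi/2+BA)
env.movep(B(35,165,130),o)
env.move_linear(B(35,165,103),vel=100,contact_N=15);st()
for i in range(3):
    k=env.move_linear(B(35,165,84),vel=20,contact_N=30);print(k);st()
    if not k or monitor.read_state()["position"][2]<86.5: break
E
```

```text
t26.98 [570.6 143.4 103.6] q [ 0.12  0.51 -0.26  0.8   0.    0.1 ] F [-0.9 -0.  -0.4] grip -0.1 0.0
False
t28.07 [571.1 143.6  84.5] q [ 0.12  0.53 -0.28  0.76 -0.    0.1 ] F [-2.1 -0.8  5.6] grip 0.2 2.8
```

```bash
python3 - <<'E'
from h import *
env.move_linear(B(35,165,170),vel=150)
env.movep([330,-300,250],down(np.pi/2));st()
t=snap("top","t7");u,v=proj(t,B(0,60,56)).astype(int)
b=cv2.resize(t["frame"][v-50:v+50,u-65:u+65],(390,300),interpolation=cv2.INTER_CUBIC)
f0=(u-65,v-50)
c=snap("scene","s7");u,v=proj(c,B(0,100,60)).astype(int)
a=cv2.resize(c["frame"][v-50:v+50,u-65:u+65],(390,300),interpolation=cv2.INTER_CUBIC)
cv2.imwrite("pics/f7.png",np.hstack([b,a]))
for th in(1.1,1.3,1.5):
  p=B(35,120+45*np.sin(th),72+45*np.cos(th));print(th,((proj(t,p)-f0)*3).round(0),((proj(c,p)-[u-65,v-50])*3+[390,0]).round(0))
E
```

```text
t30.65 [ 330.5 -299.6  249.8] q [-0.9   0.12 -0.41  1.04  0.   -0.9 ] F [-0.2 -0.2  0.6] grip -0.3 0.0
1.1 [101. 117.] [654. 185.]
1.3 [ 99. 118.] [657. 191.]
1.5 [ 98. 119.] [657. 197.]
```

View pics/f7.png

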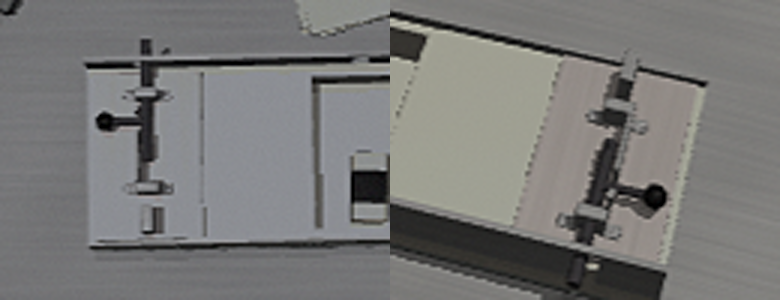

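The rod is through the keeper. The knob, at (104,121) in the top panel and (655,196) in the scene panel, matches the fully down prediction (657,197). The long pack is still in its open bay and the arm is clear, so I'm handing in.

```bash
python3 -c "
from rig import env
print(env.job_done())"
```

```text
the job is handed in; nothing more can be done
None
```

I set the loose short pack down in the left bay beside the other short pack, slid the cover over that bay, pushed the bolt through the keeper and turned its handle down into the notch, then handed the job in at about 31 s of the 67 s limit; no verdict was returned.

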